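# Prop the bench bin's lid on its stay and put the screwdriver away handle-first

### The arm

A 6-joint arm with a two-finger parallel gripper is mounted at the origin on a cart in front of the work surface, level with it; the furniture and walls round the work are solid. World frame = base frame: x ahead of the robot, y to its left, z up, the work surface at z = 0. Lengths are in m, angles in rad, forces in N, time in s.
With the tool pointing down it reaches from about 0.375 to 0.925 m from the base axis. Payload 5.7 kg.
Tool frame: the origin (TCP) lies midway between the tips of the shut fingers; the grasp point (between the pads) lies 19 mm behind it; z points along the fingers, y is the line along which they close (so a half turn about z gives the same grasp; the last joint's range is limited). The gripper opens to 88 mm and grips with 3 to 60 N. Pads are 20 mm wide; open, the fingers measure 115 mm over their backs; the gripper's body (75 mm by 178 mm) begins 61 mm behind the grasp point.
Start: joints at [1.07, 0.359, 1.51, -0, 1.272, -0.115], TCP at [0.226, 0.556, 0.223] pointing down, gripper open.
Joint ranges: [-2.97, 2.97], [-1.01, 2.36], [0.21, 2.38], [-0.96, 4.11], [0.2, 2.71], [-2.98, 2.98]. Speed limits (rad/s): [2.39, 2.39, 3.14, 3.14, 3.14, 3.14].

### API

Orientations are given as a unit quaternion [x, y, z, w].
In Python, from bench import move_ptp, servo_line, goto_joints, move_gripper, sleep, inverse_kinematics, capture, PlanningError, close_job, spot_in, silhouettes, current_clock, current_joint_pos, current_qvel, current_joint_torque, current_position, current_orientation, current_force, current_torque, current_finger_gap, current_grip_force gives the robot as it stands. Calls block until the motion is done:
- move_ptp(position, orientation): joint-space move of the TCP to a pose.
- servo_line(position, orientation=None, rate=0.15, contact_N=None): straight line of the TCP; orientation=None keeps the orientation; rate is the mean speed in m/s. With contact_N (N) it stops when the force on the tool has changed by that much, and returns True; else False.
- goto_joints(angles): joint-space move.
- move_gripper(opening): finger opening in m; the grip force is fixed at half the most; returns when the fingers have stopped.
- sleep(seconds).
- inverse_kinematics(position, orientation): joint angles nearest the present ones, or None.
- capture(name): name is "scene" or "top" or "wrist"; returns a dict with "image" (420x560x3 uint8, blue, green, red), "range_z" (420x560 float32, m along the optical axis (not along the pixel's ray), 0 where there is no reading), "intrinsics" (3x3 intrinsics, pixels), "k1" (the pictures are not rectified: a ray, as slopes to the right and down, at radius r is drawn at 1 + k1 r^2 times it, then the intrinsics apply), "R" (3x3) and "t" (3): a world point X has camera coordinates R X + t. Camera axes: x right, y down, z forward; pixel columns grow to the right and rows downward; lengths in m; the calibration is good to about 2 mm. A picture is of the moment at which its call begins.
A pose or a line that the arm cannot do raises PlanningError and nothing moves.
- close_job(): hands the job in; it is judged then, once.
Trained networks look in the newest picture that a camera, given by its name, has taken for a name from the list of things; names that differ only in an ending like _2 or _b are one class to them, and where a whole thing is asked for, a point or a joint stands for the part that bears it (a point fixed in the world has none). Each returns a list of dicts, best first, with "conf" (0 to 1); they miss things now and then, are a little off and sometimes report something else, mostly with a low value. They report only what shows in the picture. A call takes as long as a camera call.
- spot_in(camera, query): "xy" ([column, row] in pixels, amid what is visible of it).
- silhouettes(camera, query): "region" (420x560 bool, what is visible of it) and "xy" ([column, row] in pixels, amid what is visible of it).
Readings, each from a call of its own:
- current_clock(): time.
- current_joint_pos(): joint angles.
- current_qvel(): joint speeds.
- current_joint_torque(): joint torques, N m.
- current_position(): TCP position.
- current_orientation(): TCP orientation.
- current_force(): force on the tool from outside, world axes, zero at the start.
- current_torque(): the same for the moment, N m.
- current_finger_gap(): finger opening in m.
- current_grip_force(): force on a finger pad.
Only numpy, scipy, OpenCV 4.12 (cv2) and the standard library are available. Lean on these libraries where they do the work, as an engineer would, in place of code of your own. Each camera call takes 0.05 s, during which the arm holds its last target. There are 200 camera calls.

### The job

Raise the lid of the plywood bench bin past the rear tooth of its stay, then lower it so that the stay rests behind that tooth and holds the lid wide open by itself; never let the lid drop. Then put the screwdriver inside the bin, lying front to back with its handle towards the bin's front (the side of the lid's handle) and its blade towards the hinge, and leave the lid propped.

Things in the scene. Friction and masses are not known exactly. Their poses are not given: they have to be found in the camera images.
- bin: Low fixed plywood bin, 246 mm deep (x), 216 wide (y), rim 58 high; walls and floor 8 mm; inside 230 x 200 mm. Origin: centre of its underside, on the bench. +x to its back (hinge), -x to its front (lid handle), +y to its left, where steel stay and toothed rail stand 20 mm out from the wall. A tape roll (62 mm, 19 high) lies inside at the back left; the rest of the floor is empty.
- bin_lid (a joint): Angle of the lid about its hinge on the back rim, rad: 0 closed, stop at 1.50. Plywood, about 0.45 kg; falls shut unless the stay holds it. As the lid rises, the stay's foot is dragged back along the rail and by its own weight drops behind a tooth: the front one holds the lid at 0.66 (too low), the rear one at 1.31. It drops over the rear tooth near 1.39: raise to 1.44, then lower.
- lid_hinge (a point): Middle of the lid's hinge line, which runs along the bin's y: 123 mm behind the bin's centre, 58 mm above the bench. The point turns with the lid.
- lid_bar (a point): Middle of the lid's handle: a round steel bar 10 mm thick, 94 mm long, parallel to the hinge, 45 mm in front of the lid's front edge (40 mm clear gap) on two arms. 291 mm from the hinge line and 4 mm above the lid's underside: 62 mm above the bench when closed, 347 mm at 1.44 rad. Gripped from above it can turn between the fingers as the lid swings.
- stay_foot (a point): Axis of the foot (a small roller, 10 mm thick) at the free end of the stay, a flat steel bar 130 mm long pivoted on the lid's left edge 100 mm from the hinge. Its x in the bin's frame: -0.105 lid closed, -0.054 behind the front tooth, 0.042 behind the rear tooth, 0.065 lid at its stop; z 0.040 when down on the rail.
- driver_grip (a point): Centre of the screwdriver's handle, 15 mm above what it lies on. Loose on the bench right of the bin; 196 mm long, handle 104 mm long and 28 thick, steel shaft 6 mm, 0.09 kg. The point's y points along the tool from blade to butt; butt 58 mm along +y, blade tip 138 mm along -y. It starts with the handle pointing roughly away from the robot.
- driver_end (a point): Butt end of the screwdriver's handle.
- driver_tip (a point): Tip of the screwdriver's blade.

How it is judged:
On the way:
1. the lid rests on its stay behind the rear tooth, with the hand off it (value of joint bin_lid between 1.25 and 1.37 rad and x of stay_foot in the frame of bin between 0.034 and 0.05 m and z of stay_foot in the frame of bin below 0.046 m and contact force between the fingers and bin below 0.3 N), for 0.3 s.
At the end, for the whole second after the job is handed in: Lid at 1.25 to 1.37 rad, stay's foot down behind the rear tooth (bin x 34 to 50 mm, under 46 mm high); screwdriver inside the bin, both ends between the walls and under 55 mm high, butt over 40 mm in front of the bin's centre, tip over 40 mm behind it, within 0.5 rad of front to back (value of joint bin_lid between 1.25 and 1.37 rad and x of stay_foot in the frame of bin between 0.034 and 0.05 m and z of stay_foot in the frame of bin below 0.046 m and y of driver_end in the frame of bin between -0.102 and 0.102 m and z of each of driver_end, driver_tip in the frame of bin below 0.055 m and y of driver_tip in the frame of bin between -0.102 and 0.102 m and x of driver_end in the frame of bin between -0.118 and -0.04 m and x of driver_tip in the frame of bin between 0.04 and 0.118 m and angle between the y axis of driver_grip and the x axis of bin, either way round below 0.5 rad); the robot touches nothing.
It fails at once if the lid drops (it closes faster than 2 rad/s) (velocity of joint bin_lid below -2 rad/s).
It also fails if it takes over 67 s, if anything falls off the work surface, if the arm or the gripper's body presses on something with over 40 N, if the wrist force passes 120 N, or if a joint passes its speed limit or range.

## Working session

There is one attempt and no reset: what is moved stays moved. The work goes in short steps, each a Python script; the robot and the scene stay as the last script left them, time stands still between calls to the robot, and variables do not carry over. Pictures are saved under pics/ and viewed, at most 12 in all, crops included, and the job is handed in when it is done.

```bash
mkdir -p pics; cat > h.py <<'E'
import numpy as np, cv2
from bench import *
from scipy.spatial.transform import Rotation as Ro
def world(c,uv,z=None):
    """pixels (N,2) -> world by depth"""
    uv=np.atleast_2d(np.asarray(uv,float)); K=np.array(c["intrinsics"])
    p=cv2.undistortPoints(uv[:,None],K,np.array([c["k1"],0,0,0.]))[:,0]
    ui=np.round(uv).astype(int); d=c["range_z"][ui[:,1],ui[:,0]]
    r=np.c_[p,np.ones(len(p))]
    R=np.array(c["R"]);t=np.array(c["t"])
    if z is not None:
        o=-R.T@t; w=r@R; return o+w*((z-o[2])/w[:,2])[:,None]
    return ((r*d[:,None])-t)@R
def mask_pts(c,m):
    v,u=np.nonzero(m&(c["range_z"]>0)); return world(c,np.c_[u,v])
E
python3 - <<'E'
from h import *
for n in("scene","top"):
    c=capture(n); cv2.imwrite(f"pics/{n}0.png",c["image"])
    for q in("bin","lid_bar","bin_lid","lid_hinge","stay_foot","driver_grip","driver_end","driver_tip"):
        for s in spot_in(n,q)[:2]:
            print(n,q,round(s["conf"],2),np.round(s["xy"]),world(c,s["xy"])[0].round(3))
print(current_clock())
E
```

```text
scene bin 0.85 [238. 195.] [0.571 0.087 0.067]
scene bin 0.56 [371. 277.] [ 0.529 -0.33   0.024]
scene lid_bar 0.9 [238. 190.] [0.59  0.104 0.067]
scene bin_lid 0.55 [237. 187.] [0.601 0.114 0.069]
scene lid_hinge 0.88 [236. 188.] [0.596 0.116 0.068]
scene stay_foot 0.66 [371. 274.] [ 0.536 -0.328  0.025]
scene driver_grip 0.88 [372. 278.] [ 0.528 -0.333  0.024]
scene driver_end 0.6 [372. 282.] [ 0.518 -0.339  0.021]
scene driver_tip 0.65 [370. 276.] [ 0.532 -0.328  0.022]
top bin 0.82 [214. 196.] [0.606 0.126 0.06 ]
top lid_bar 0.87 [220. 192.] [0.619 0.112 0.063]
top bin_lid 0.75 [217. 197.] [0.604 0.119 0.063]
top lid_hinge 0.86 [218. 197.] [0.604 0.115 0.064]
top stay_foot 0.59 [173. 218.] [0.543 0.245 0.045]
top stay_foot 0.28 [214. 196.] [0.606 0.126 0.059]
top driver_grip 0.71 [371. 228.] [ 0.531 -0.325  0.018]
top driver_end 0.51 [368. 223.] [ 0.544 -0.317  0.019]
0.9
```

View pics/scene0.png

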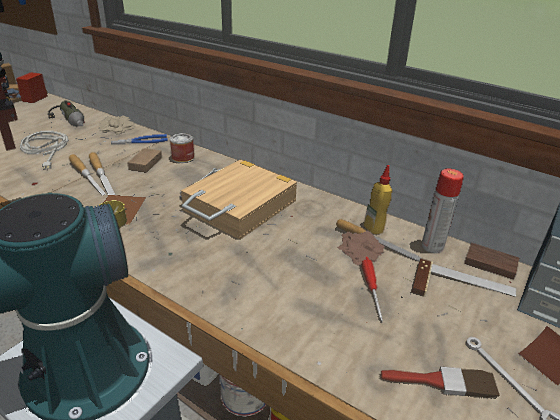

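View pics/top0.png

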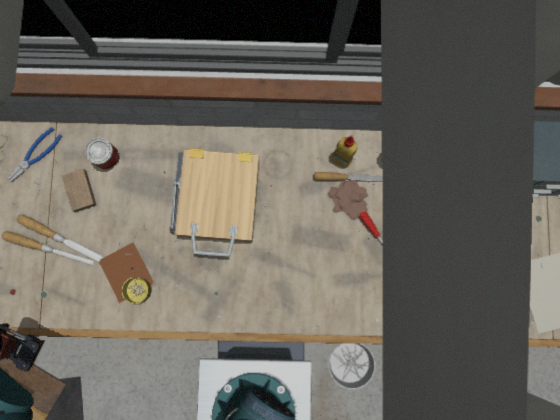

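The scene view shows the closed bin (238,195), with its lid bar toward the robot (210,215). The screwdriver is at about (372,278), blade toward the robot, with a rag-like patch at its butt. The top view has the bar at (212,255), hinges at (196,154) and (246,158), and the blade hidden by a dark arm or lamp at x>382.

```bash
python3 - <<'E'
from h import *
c=capture("top")
v,u=np.mgrid[120:280,150:290]; uv=np.c_[u.ravel(),v.ravel()]
P=world(c,uv); k=(P[:,2]>.055)&(P[:,2]<.085)
lid=P[k]
m=np.zeros((420,560),np.uint8); m[uv[k][:,1],uv[k][:,0]]=1
m2=cv2.morphologyEx(m,cv2.MORPH_OPEN,np.ones((15,15)))
vv,uu=np.nonzero(m2); L=world(c,np.c_[uu,vv]); 
print("lid rect",cv2.minAreaRect(L[:,:2].astype(np.float32)),L[:,2].mean())
n,lab,st,ce=cv2.connectedComponentsWithStats(m-(m&cv2.dilate(m2,np.ones((5,5)))))
for i in range(1,n):
    if st[i,4]>15:
        vv,uu=np.nonzero(lab==i); B=world(c,np.c_[uu,vv]); print(st[i],ce[i].round(),B.min(0).round(3),B.max(0).round(3))
c=capture("scene"); 
for s in silhouettes("scene","driver_grip")[:1]:
    D=mask_pts(c,s["region"]); print("drv",s["conf"],len(D),np.percentile(D,[2,50,98],axis=0).round(3))
    vv,uu=np.nonzero(s["region"]); im=c["image"][vv,uu].astype(int); r=im[:,2]>im[:,1]*2+20
    H=world(c,np.c_[uu,vv][r]); S=world(c,np.c_[uu,vv][~r])
    for X in(H,S):
        q=cv2.fitLine(X[:,:2].astype(np.float32),cv2.DIST_HUBER,0,.01,.01).ravel(); t=(X[:,:2]-q[2:])@q[:2]
        print(len(X),q,t.min(),t.max(),q[2:]+q[:2]*t.min(),q[2:]+q[:2]*t.max(),X[:,2].min(),X[:,2].max())
print(current_clock(),current_orientation())
E
```

```text
lid rect ((0.613774836063385, 0.11735842376947403), (0.2152707725763321, 0.24955612421035767), 88.18721771240234) 0.06464133230141654
[230 152  29  20 387] [245. 160.] [0.681 0.005 0.055] [0.738 0.087 0.075]
[174 178  21  28 201] [182. 196.] [0.578 0.181 0.055] [0.656 0.242 0.072]
[250 191   6  23 118] [252. 202.] [0.56  0.011 0.057] [0.624 0.026 0.073]
[192 224  43  33 489] [211. 240.] [0.438 0.066 0.056] [0.528 0.184 0.076]
drv 0.93 330 [[ 0.452 -0.39   0.002]
 [ 0.543 -0.326  0.021]
 [ 0.58  -0.294  0.028]]
215 [ 0.8701283   0.49282536  0.5489314  -0.32211   ] -0.823130275098854 0.04074333909833383 [-0.16729751 -0.72776947] [ 0.58438335 -0.30203065] 0.013459256394369115 0.7170837350511717
119 [ 0.77833396  0.62785053  0.48538888 -0.36249864] -0.7108381434047369 0.11907576796172765 [-0.06788059 -0.80879875] [ 0.57806959 -0.28773686] 0.00012210523931321612 0.7170837350511717
1.05 [ 1.91706785e-01  9.81452243e-01 -6.13934153e-05 -9.60452705e-06]
```

```bash
python3 - <<'E'
from h import *
c=capture("top"); im=c["image"].astype(int)
hsv=cv2.cvtColor(c["image"],cv2.COLOR_BGR2HSV)
s=silhouettes("top","bin_lid")
for q in s[:2]: print(q["conf"],q["region"].sum())
m=s[0]["region"].astype(np.uint8)
m=cv2.morphologyEx(m,cv2.MORPH_OPEN,np.ones((21,21)))
vv,uu=np.nonzero(m); L=world(c,np.c_[uu,vv],.066)[:,:2].astype(np.float32)
print("lid",cv2.minAreaRect(L)); print(cv2.boxPoints(cv2.minAreaRect(L)).round(3))
print("hinges",world(c,[[196,154],[246,158]],.068).round(3))
s=silhouettes("top","lid_bar"); print([(q["conf"],q["region"].sum(),q["xy"]) for q in s[:3]])
x=c["image"][135:275,160:275]; cv2.imwrite("pics/lid.png",cv2.resize(x,None,fx=4,fy=4))
print(world(c,[[193,253],[231,257]],.065).round(3))
E
```

```text
0.63 7001
lid ((0.611028254032135, 0.11908373236656189), (0.22018910944461823, 0.24767111241817474), 87.55671691894531)
[[0.483 0.014]
 [0.73  0.004]
 [0.739 0.224]
 [0.492 0.234]]
hinges [[0.726 0.183 0.068]
 [0.717 0.04  0.068]]
[(0.92, np.int64(7007), [218.2, 193.8])]
[[0.444 0.179 0.065]
 [0.435 0.073 0.065]]
```

View pics/lid.png

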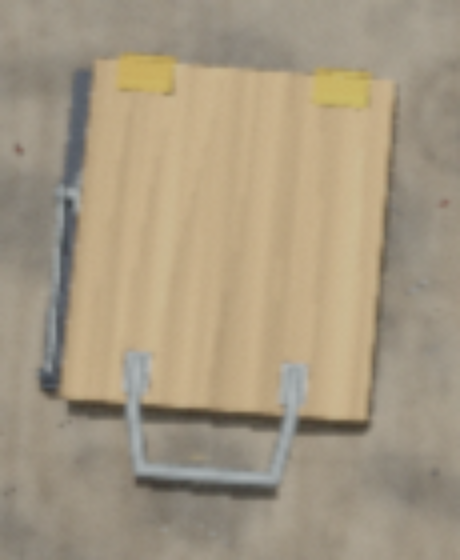

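The crop shows the lid corners at (95,60), (397,83), (368,424) and (63,402), and the bar from (140,474) to (277,486).

```bash
python3 - <<'E'
from h import *
c=capture("top")
px=np.array([[95,60],[397,83],[368,420],[63,400],[140,474],[277,486]])/4+[160,135]-.4
W=world(c,px,.07); W[4:]=world(c,px[4:],.065); print(W.round(4))
e=[W[0]-W[3],W[1]-W[2]]; print([np.arctan2(a[1],a[0]) for a in e]); 
e=[W[0]-W[1],W[3]-W[2],W[4]-W[5]]; print([np.arctan2(-a[0],a[1]) for a in e]); 
print("lid c",W[:4].mean(0),"bar",W[4:].mean(0))
x=W[4:].mean(0)
yaw=-.04
for dy in(0,np.pi):
  q=(Ro.from_euler("z",yaw+np.pi/2+dy)*Ro.from_euler("x",np.pi)).as_quat()
  for p in([x[0],x[1],.14],[x[0],x[1],.043],[.60,.11,.3],[.70,.115,.33]): 
    j=inverse_kinematics(p,q); print(dy,None if j is None else np.round(j,2))
# driver
c=capture("scene"); s=silhouettes("scene","driver_grip")[0]; r=s["region"]; vv,uu=np.nonzero(r)
im=c["image"][vv,uu].astype(int); k=im[:,2]>im[:,1]*2+20
for X in(world(c,np.c_[uu,vv][k],.018),world(c,np.c_[uu,vv][~k],.015)):
    a=np.median(X,0)[:2]; X=X[np.linalg.norm(X[:,:2]-a,axis=1)<.12]
    l=cv2.fitLine(X[:,:2].astype(np.float32),cv2.DIST_HUBER,0,.01,.01).ravel(); t=(X[:,:2]-l[2:])@l[:2]
    print(len(X),l,np.arctan2(l[1],l[0]),l[2:]+l[:2]*t.min(),l[2:]+l[:2]*t.max())
o=np.array([uu.min()-15,vv.min()-15]); 
E
```

```text
[[0.737  0.2189 0.07  ]
 [0.7256 0.0035 0.07  ]
 [0.4847 0.0168 0.07  ]
 [0.4936 0.2294 0.07  ]
 [0.4437 0.1743 0.065 ]
 [0.4376 0.0788 0.065 ]]
[np.float64(-0.0430951981109077), np.float64(-0.05520862075323544)]
[np.float64(-0.05277479814554326), np.float64(-0.041586031214924254), np.float64(-0.06332934600722946)]
lid c [0.61021045 0.11713681 0.07      ] bar [0.44066878 0.12658745 0.065     ]
0 [ 0.13  0.26  1.91 -0.    0.98  0.17]
0 [ 0.13  0.42  2.   -0.    0.72  0.17]
0 [ 0.07  0.32  1.38 -0.    1.44  0.11]
0 [ 0.07  0.46  1.09 -0.    1.59  0.11]
3.141592653589793 [ 0.13  0.26  1.91 -0.    0.98 -2.97]
3.141592653589793 [ 0.13  0.42  2.   -0.    0.72 -2.97]
3.141592653589793 None
3.141592653589793 None
217 [ 0.8271726   0.561948    0.5485108  -0.32294315] 0.59673893 [ 0.50365757 -0.35341463] [ 0.59033637 -0.29452852]
153 [ 0.832402   0.5541723  0.5443249 -0.3188498] 0.58736825 [ 0.43693181 -0.39034682] [ 0.59378596 -0.28592105]
```

```bash
cat >> h.py <<'E'
YAW=-.05; U=np.array([np.cos(YAW),np.sin(YAW)]); V=np.array([-U[1],U[0]]); BC=np.array([.610,.117]); HG=BC+.123*U
QB=(Ro.from_euler("z",YAW+np.pi/2)*Ro.from_euler("x",np.pi)).as_quat()
def bar(th): # TCP for grasping the bar
    xy=HG-(.291*np.cos(th)-.004*np.sin(th))*U
    return np.r_[xy,.058+.291*np.sin(th)+.004*np.cos(th)-.019]
E
python3 - <<'E'
from h import *
move_gripper(.05)
p=bar(0); move_ptp(p+[0,0,.1],QB); print(current_clock())
print(servo_line(p,rate=.12,contact_N=8),current_position(),current_force())
move_gripper(0); print(current_finger_gap(),current_grip_force(),current_force().round(1),current_clock())
if .007<current_finger_gap()<.014:
    for th in np.arange(.1,.51,.1):
        servo_line(bar(th),rate=.12); print(round(th,2),current_force().round(1),current_finger_gap(),current_clock())
c=capture("scene"); cv2.imwrite("pics/lift.png",c["image"])
E
```

```text
3.875
False [0.44264683 0.1255826  0.04337915] [0.44438983 0.41115757 0.71896496]
0.009702064252562117 30.009997487068176 [ 7.5 -3.2 -1.7] 5.575
0.1 [ 7.8 -3.9 -4.6] 0.009102409104363107 5.9667
0.2 [ 9.9 -2.9 -4.1] 0.009245785563310672 6.3583
0.3 [11.3 -2.5 -5.2] 0.009129673717523832 6.75
0.4 [12.  -2.5 -8. ] 0.009152613361665491 7.1417
0.5 [ 14.2  -1.7 -10.3] 0.00924802088820868 7.5333
```

View pics/lift.png

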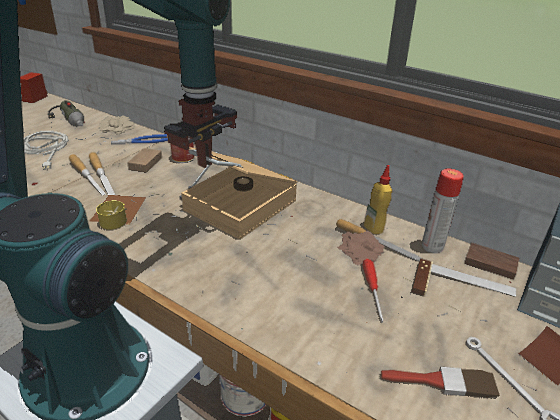

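The lid is rising with the bar between the fingers at about (205,160), and the tape roll shows inside at (243,183). Continuing.

```bash
sed -i 's/^HG=.*//; s/HG=BC+.123\*U/HG=BC+.125*U/' h.py; python3 - <<'E'
from h import *
for th in (.6,.7,.8,.9,1.,1.1,1.2,1.3,1.38,1.445):
    servo_line(bar(th),rate=.12); f=current_force(); print(round(th,2),f.round(1),round(current_finger_gap(),4))
    if np.linalg.norm(f)>40: print("stop");break
else:
    sleep(.3)
    servo_line(bar(1.36),rate=.06); print(current_force().round(1))
    print(servo_line(bar(1.25),rate=.04,contact_N=6),current_force().round(1))
    p=current_position(); d=(HG-p[:2])@U; print("theta",np.arctan2(p[2]+.019-.058,d)-.0137)
print(current_clock())
c=capture("scene"); cv2.imwrite("pics/up.png",cv2.resize(c["image"][90:290,130:360],None,fx=3,fy=3))
E
```

```text
0.6 [10.  -1.5 -9.7] 0.0092
0.7 [  9.1  -1.3 -10.3] 0.0092
0.8 [  7.6  -1.  -11.2] 0.0086
0.9 [ 4.8 -2.  -9.7] 0.0093
1.0 [ 4.  -3.  -8.1] 0.0093
1.1 [ 0.1 -3.9 -5.2] 0.0092
1.2 [-1.9 -5.5  0.2] 0.0094
1.3 [-2.3 -6.   1.4] 0.0089
1.38 [-1.5 -4.3  1.5] 0.0092
1.45 [-0.9 -5.6  0.6] 0.0087
[ 0.6 -4.5  0.3]
True [ 4.4 -1.2  2.5]
theta 1.3091424852317266
12.75
```

View pics/up.png

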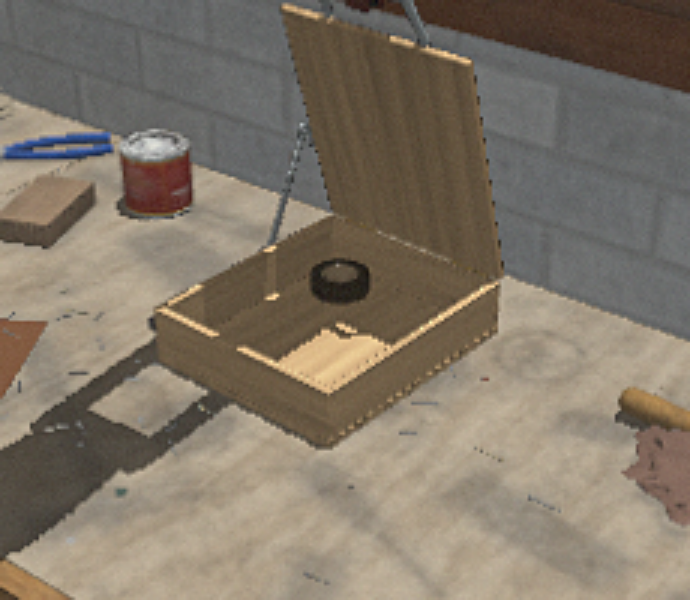

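The stay stopped the lid at 1.309 rad, and the picture shows the stay standing on the left at (288,185). Releasing, then looking at the screwdriver from above.

```bash
python3 - <<'E'
from h import *
servo_line(bar(1.31),rate=.04)
move_gripper(.04); print(current_force().round(1))
p=current_position(); servo_line(p+[0,0,.07],rate=.15); print(current_force().round(1)); sleep(.4)
q=(Ro.from_euler("z",.59)*Ro.from_euler("x",np.pi)).as_quat()
servo_line([.48,0.05,.36],rate=.25)
move_ptp([.545,-.325,.2],q); move_gripper(.06); print(current_joint_pos().round(2),current_clock())
c=capture("wrist"); cv2.imwrite("pics/wr.png",c["image"])
for n in("driver_grip","driver_end","driver_tip"):
    for s in spot_in("wrist",n)[:2]: print(n,s["conf"],s["xy"],world(c,s["xy"],.02).round(3))
s=silhouettes("wrist","driver_grip")
if s:
    vv,uu=np.nonzero(s[0]["region"]); X=world(c,np.c_[uu,vv],.015)[:,:2].astype(np.float32)
    l=cv2.fitLine(X,cv2.DIST_HUBER,0,.01,.01).ravel(); t=(X-l[2:])@l[:2]
    print(s[0]["conf"],np.arctan2(l[1],l[0]),l[2:]+l[:2]*t.min(),l[2:]+l[:2]*t.max(),world(c,[np.median(uu),np.median(vv)]))
c=capture("scene"); cv2.imwrite("pics/s2.png",c["image"])
E
```

```text
[ 0.4 -0.3  0.9]
[-1.  -0.1 -0.1]
[-0.65  0.43  1.46 -0.    1.26  0.33] 17.7333
driver_grip 0.93 [281.8, 189.3] [[ 0.549 -0.323  0.02 ]]
driver_end 0.56 [280.4, 189.9] [[ 0.547 -0.322  0.02 ]]
driver_tip 0.76 [282.8, 191.3] [[ 0.547 -0.326  0.02 ]]
0.73 0.6326026 [ 0.44258338 -0.398719  ] [ 0.58769053 -0.29233974] [[ 0.54729933 -0.32322899  0.02443563]]
```

View pics/wr.png

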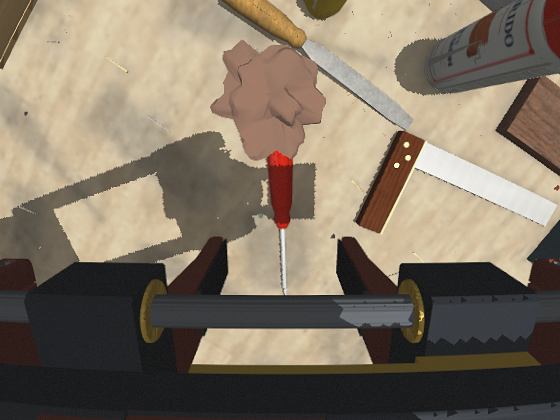

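View pics/s2.png

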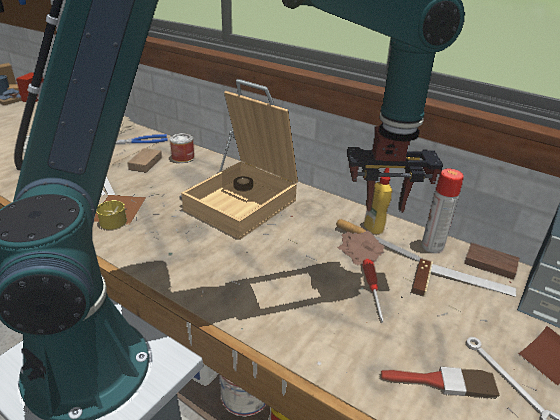

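The wrist view shows the handle from (280,151) to (283,227), the shaft running down to (285,293) where the gripper hides it, and a crumpled cloth around (270,95) touching or covering the butt. In the scene view, the lid stands propped at (262,130) on its own.

```bash
python3 - <<'E'
from h import *
c=capture("wrist")
px=np.array([[280,151],[281,157],[281,170],[282,190],[283,215],[283,227]])
print("z by depth\n",world(c,px).round(3)); print("at .02\n",world(c,px,.02).round(3))
v,u=np.mgrid[40:160:1,210:325:1]; P=world(c,np.c_[u.ravel(),v.ravel()]); P=P[P[:,2]>.006]; print("rag",np.percentile(P,[2,50,98],axis=0).round(3))
rr=world(c,[[270,150],[262,140],[280,140],[290,145],[270,100]]).round(3); print(rr)
s=capture("scene"); t=world(s,[[381,320]],.003); print("tip",t.round(3))
cv2.imwrite("pics/z.png",cv2.resize(c["image"][120:240,220:340],None,fx=4,fy=4))
E
```

```text
z by depth
 [[ 0.582 -0.299  0.027]
 [ 0.578 -0.303  0.027]
 [ 0.566 -0.311  0.026]
 [ 0.549 -0.324  0.025]
 [ 0.525 -0.341  0.019]
 [ 0.512 -0.349  0.016]]
at .02
 [[ 0.582 -0.299  0.02 ]
 [ 0.577 -0.303  0.02 ]
 [ 0.566 -0.311  0.02 ]
 [ 0.548 -0.324  0.02 ]
 [ 0.525 -0.341  0.02 ]
 [ 0.513 -0.349  0.02 ]]
rag [[ 0.569 -0.309  0.014]
 [ 0.623 -0.264  0.032]
 [ 0.685 -0.209  0.04 ]]
[[ 0.577 -0.289  0.027]
 [ 0.582 -0.277  0.031]
 [ 0.592 -0.292  0.031]
 [ 0.593 -0.304  0.028]
 [ 0.619 -0.263  0.038]]
tip [[ 0.44  -0.4    0.003]]
```

View pics/z.png

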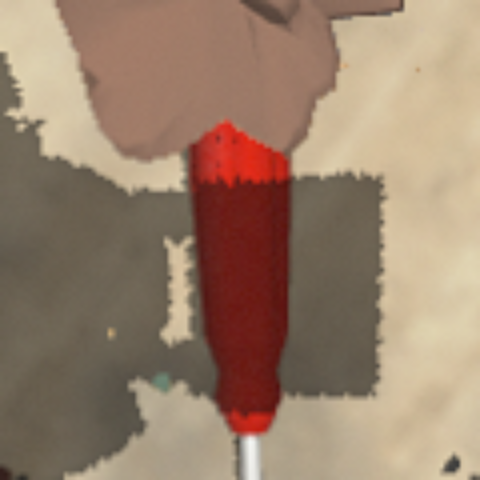

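The cloth covers the last ~15 mm of the butt (crop edge at about (225,125)–(285,155)). I'll grip mid-handle, slide the driver out along its own axis, then lift.

```bash
cat >> h.py <<'E'
DA=.63; D=np.array([np.cos(DA),np.sin(DA),0]); G=np.array([.547,-.323,0])
def QT(a): return (Ro.from_euler("z",a)*Ro.from_euler("x",np.pi)).as_quat()
E
python3 - <<'E'
from h import *
move_ptp(G+[0,0,.08],QT(DA))
print(servo_line(G+[0,0,.005],rate=.1,contact_N=8),current_position())
move_gripper(0); print(current_finger_gap(),current_grip_force(),current_force().round(1))
servo_line(G+[0,0,.006]-.065*D,rate=.08); print(current_force().round(1))
servo_line(G+[0,0,.16]-.065*D,rate=.15); print(current_finger_gap(),current_force().round(1),current_clock())
c=capture("wrist"); s=capture("scene")
cv2.imwrite("pics/held.png",np.hstack([cv2.resize(c["image"],(400,300)),cv2.resize(s["image"][150:360,280:560],(400,300))]))
E
```

```text
False [ 0.54751161 -0.32336554  0.00559274]
0.02402195782028396 29.97280294273878 [0.5 0.6 1.4]
[-0.7  0.7 -2. ]
0.02408655885316954 [-0.4  0.1 -1.1] 22.3833
```

View pics/held.png

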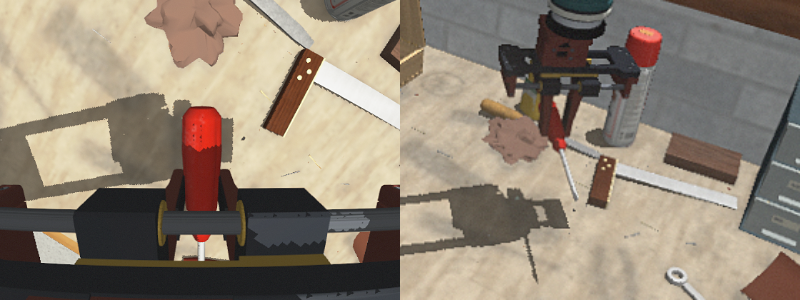

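The driver is held and free of the cloth; its butt is at about (202,106) in the left half. Checking its offset in the hand, then carrying it over.

```bash
python3 - <<'E'
from h import *
c=capture("wrist"); p=current_position()
B=world(c,[[283,155],[283,151],[283,180]]); o=(B-p); print("butt along",(o@D).round(3),"z",o[:,2].round(3))
b=float((o@D)[1])+.002
if not .04<b<.085: b=.063
print("b",b)
def tgt(bx,by,z): return np.r_[BC+bx*U+by*V,z]
q=QT(np.pi+YAW); gx=-.099+b; gy=-.04
move_ptp([.44,-.12,.2],q); print(current_joint_pos().round(2))
servo_line(tgt(gx-.07,gy,.14),rate=.2)
servo_line(tgt(gx,gy,.065),rate=.12); print(current_force().round(1),current_clock())
c=capture("top"); s=capture("scene")
cv2.imwrite("pics/pl.png",np.hstack([cv2.resize(c["image"][120:280,140:340],(400,320)),cv2.resize(s["image"][70:270,140:390],(400,320))]))
E
```

```text
butt along [0.056 0.058 0.046] z [0.02  0.014 0.022]
b 0.05988633471547415
[-0.42  0.18  1.84 -0.    1.13 -1.94]
[ 0.4  0.  -1. ] 26.6417
```

View pics/pl.png

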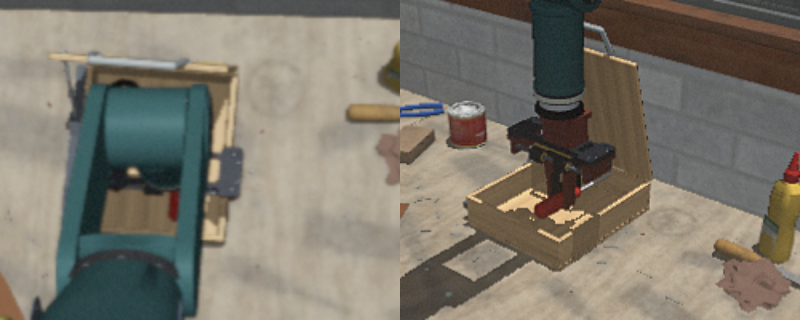

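The driver is over the bin's right half with its handle at the front (545,205), and the lid is still propped and clear. Lowering and releasing.

```bash
python3 - <<'E'
from h import *
p=current_position()
print(servo_line([p[0],p[1],.0145],rate=.06,contact_N=4),current_position().round(4),current_force().round(1))
move_gripper(.045); p=current_position(); servo_line([p[0],p[1],.12],rate=.12)
servo_line(p*[1,1,0]+[-.1,-.02,.2],rate=.2); move_ptp([.35,-.35,.25],QT(np.pi+YAW)); print(current_clock(),current_force().round(1))
c=capture("scene"); cv2.imwrite("pics/end.png",cv2.resize(c["image"][70:270,140:340],(600,600)))
s=silhouettes("scene","driver_grip")[0]; vv,uu=np.nonzero(s["region"])
X=mask_pts(c,s["region"])-np.r_[BC,0]; print(s["conf"],np.percentile(np.c_[X[:,:2]@U,X[:,:2]@V,X[:,2]],[2,50,98],axis=0).round(3))
E
```

```text
False [0.569  0.0791 0.0147] [-0.2  0.1 -0.9]
31.6917 [-0.5  0.5 -0.6]
0.52 [[-0.08  -0.055  0.011]
 [-0.039 -0.048  0.028]
 [ 0.054 -0.036  0.036]]
```

View pics/end.png

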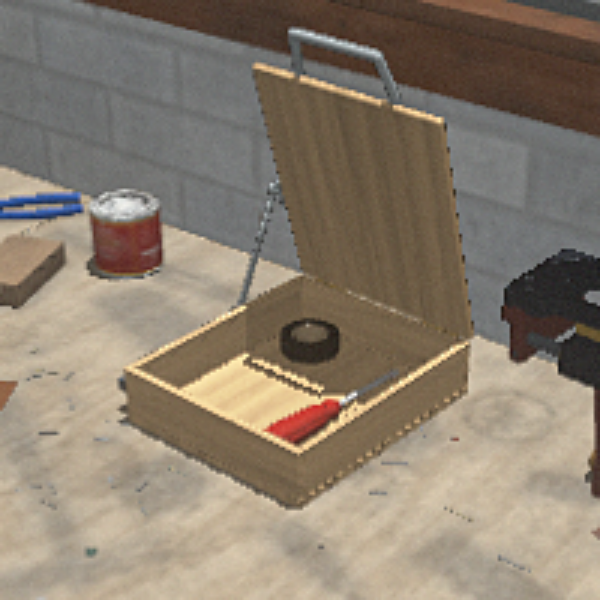

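The driver lies front to back in the bin, with its handle (305,420) at the front and its tip near (395,375). The lid is propped and the hand is clear.

```bash
python3 -c "
from bench import *
print(close_job())"
```

```text
the job is handed in; nothing more can be done
None
```

The job is handed in at about 32 s of the 67 s allowed: the stay stopped the lid at about 1.31 rad (rear tooth), and the last picture shows the lid still propped, the screwdriver lying front to back with its handle at the front, and the hand clear; the judge's result was not shown to me.

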